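Lock the spray-gun stand to its bench mount

TASK

Lock the spray-gun stand to the bench: take the yellow key straight up out of its rack, lower it with its T-head lengthwise through the slot of the stand's base until its collar rests on the plate, give it a quarter turn so that the T-head lies squarely across the slot underneath, and let go. Leave the red key hanging in its rack and do not disturb the paint tin.

Things in the scene. Friction and masses are not known exactly. Their poses are not given: they have to be found in the camera images.
- yellow_key: Yellow-gripped key, 0.25 kg, hanging upright by its collar in a rack slot. Origin: on its axis (z up) at the underside of the collar (dia. 50 mm, 8 thick). Grip bar: 60 mm long (key's x), 16 thick (y), 20 to 56 mm above the origin. Below: 12 mm stem, then the T-head, 60 mm long (x, parallel to the grip bar), 14 wide, 20 to 32 mm below the origin. Lift 35 mm or more to clear the rack.
- mount: Fixed mount of the gun stand. Origin: at bench height under the slot's centre, z up. Slot 76 mm long (mount's x), 30 wide (y), framed by a yellow painted line, through a level plate 160 x 140 mm, 10 thick, top 60 mm above the bench. Hollow below: the T-head turns freely either way. On the +y side the stand and gun rise to 210 mm above the bench, from 160 mm off the slot's centre.
- red_key: Same key with a red grip, same origin and axes; to be left hanging. The rack: a fixed grey box 260 x 100 mm, top 60 mm above the bench, two slots 76 x 30 mm end to end, 124 mm between centres, so the long sides of both grip bars are clear; the keys hang in either order.
- tin: Closed paint tin with a blue label, 84 mm diameter, 110 mm tall, loose on the bench beyond the work; to be left alone. Origin at the centre of its underside.
Mind the look-alikes: they are no part of the job. What is shaped like the yellow_key but orange or purple is not meant.

How it is judged (in metres and radians):
On the way:
1. the yellow key's T-head is down through the slot, still lengthwise to it (horizontal distance between yellow_key and mount below 0.018 m and z of yellow_key in the frame of mount below 0.069 m and angle between the x axis of yellow_key and the x axis of mount, either way round below 0.5 rad), for 0.1 s.
At the end, for the whole second after the job is handed in: The yellow key stands upright in the mount's slot, let go and at rest, its collar resting on the plate (within 4 mm), its axis within 18 mm of the slot's centre, its T-head under the plate and within 20 degrees of square across the slot; the red key and the tin are within 30 mm of where they were (horizontal distance between yellow_key and mount below 0.018 m and z of yellow_key in the frame of mount between 0.055 and 0.064 m and angle between yellow_key's own z axis and vertical below 0.12 rad and angle between the x axis of yellow_key and the y axis of mount, either way round below 0.35 rad and linear speed of yellow_key below 0.02 m/s and distance of each of red_key, tin from where it was at the start of the episode below 0.03 m); the robot touches nothing.
It fails at once if the red key is taken or pushed out of its place (distance of red_key from where it was at the start of the episode above 0.03 m).
It fails at once if the paint tin is pushed away or knocked over (distance of tin from where it was at the start of the episode above 0.03 m or angle between tin's own z axis and vertical above 0.5 rad).
It also fails if it takes over 43 s, if anything falls off the work surface, if the arm or the gripper's body presses on something with over 40 N, if the wrist force passes 120 N, or if a joint passes its speed limit or range.

ROBOT

A 6-joint arm with a two-finger parallel gripper is mounted at the origin on the work surface. World frame = base frame: x ahead of the robot, y to its left, z up, the work surface at z = 0. Lengths are in m, angles in degrees, forces in N, time in s.
With the tool pointing down it reaches from about 0.4 to 0.825 m from the base axis. Payload 7 kg.
Tool frame: the origin (TCP) lies midway between the tips of the shut fingers; the grasp point (between the pads) lies r.pinch_z behind it (r.pinch_z is the distance from the TCP to the grasp point, in m); z points along the fingers, y is the line along which they close (so a half turn about z gives the same grasp; the last joint's range is limited). The gripper opens to 88 mm and grips with 3 to 60 N. Pads are 19 mm wide; open, the fingers measure 130 mm over their backs; the gripper's body (78 mm by 193 mm) begins 47 mm behind the grasp point.
Start: joints at [90.476, 20.546, 0.682, 0, -70.136, -16.507], TCP at [0.186, 0.649, 0.227] pointing down, gripper open.
Joint ranges: [-176.03, 176.03], [-82.01, 121.73], [-58.28, 71.71], [-173.87, 95.51], [-174.79, -0.11], [-173.66, 173.66]. Speed limits (degrees/s): [136.94, 136.94, 172.46, 180, 180, 180].

INTERFACE

Orientations are given as [roll, pitch, yaw] about the fixed x, y, z axes, in that order (R = Rz(yaw) Ry(pitch) Rx(roll)).
In Python, from plant import r, optics, job gives the robot as it stands.
- The arm moves only by the shell command python3 -m crank 'ROWS' [FORCE]. ROWS is JSON, a list of rows, each an object with "xyz": the shift along the tool's x, y, z in units of 30 mm (1.0 is 30 mm), a list of three; "delta_rot": the turn, a rotation vector about the tool's x, y, z in degrees, a list of three; "claw": the closure, from 0 (fully open) to 1 (shut). A call has 1 to 20 rows; each row is the pose to reach, as a shift and turn from the pose commanded when the call began, along the tool's axes at that moment; what a row does not reach only later rows make up. A row lasts 1/8 s, in which the tool goes at most 62.5 mm and 10.7 degrees, less where a joint would pass 70% of its speed; a pose out of reach is approached as far as the arm can. A call with a gripper value outside its range is refused whole. The fingers move at their own pace and stop on an object; FORCE is the grip in N (left out, the last holds). Time passes only in rows, so rows that repeat a pose let the fingers close. It gives the time, the measured TCP pose, the force, the opening and the grip force at its end, in the units of the state.
- r.get_state(): the state, without advancing time (a new reading comes with each control period).
- optics.capture(name): name is "scene" or "top" or "wrist"; returns a dict with "img" (384x512x3 uint8, blue, green, red), "fovy" (degrees; the focal length in pixels is half the picture's height over the tangent of half this angle, whatever the lens; pixels are square), "cx", "cy" (the principal point, pixels), "eye" and "rotation" of the camera in the world; the wrist camera has in their place "hand_eye" (4x4, takes a point from camera to tool coordinates, whose origin is the TCP and whose axes are the flange's). Camera axes: x right, y up, looking along -z (the intrinsics and any distortion apply to the point x, -y, -z); pixel columns grow to the right and rows downward; lengths in m; the calibration is good to about 2 mm. A picture is of the moment at which its call begins: read the wrist's pose just before it. There is no depth.
- job.close_job(): hands the job in; it is judged then, once.
The state is a dict: "time_s": time; "joints": joint angles; "qd": joint speeds; "joint_torque": joint torques, N m; "tcp_pos": TCP position; "eef_rot": TCP orientation; "contact_force": force on the tool from outside, world axes, zero at the start; "moment": the same for the moment, N m; "gripper_width": finger opening in m; "gripper_force": force on a finger pad.
Only numpy, scipy, OpenCV 4.12 (cv2) and the standard library are available. Lean on these libraries where they do the work, as an engineer would, in place of code of your own. Each camera call takes 0.05 s, during which the arm holds its last target. There are 200 camera calls.

## Working session

There is one attempt and no reset: what is moved stays moved. The work goes in short steps, Python scripts to look and compute and a shell command to move; the robot and the scene stay as the last step left them, time stands still between calls to the robot, and variables do not carry over. Pictures are saved under pics/ and viewed, at most 10 in all, crops included, and the job is handed in when it is done.

```bash
ls; mkdir -p pics
cat > h.py <<'E'
import numpy as np, cv2
from plant import r, optics, job
from scipy.spatial.transform import Rotation as R
E
python3 - <<'E'
from h import *
s=r.get_state(); print({k:np.round(v,3).tolist() for k,v in s.items()}, r.pinch_z)
ims=[]
for n in ("scene","top"):
    c=optics.capture(n); cv2.imwrite(f"pics/{n}0.png",c["img"]); print(n,{k:(np.round(v,4).tolist() if not isinstance(v,(str,dict)) else v) for k,v in c.items() if k!="img"})
E
```

```text
pics
{'time_s': 0.0, 'joints': [90.476, 20.591, 0.635, -0.019, -70.136, -16.507], 'qd': [-0.023, 0.005, -0.097, -0.015, 0.067, 0.034], 'joint_torque': [-0.001, -58.272, 29.307, 6.997, 0.007, -0.0], 'tcp_pos': [0.186, 0.648, 0.226], 'eef_rot': [179.907, -0.009, -16.038], 'contact_force': [-0.727, -0.291, -0.643], 'moment': [0.029, 0.012, 0.013], 'gripper_force': 0.0, 'gripper_width': 0.088} 0.0188
scene {'fovy': 48.7953, 'cx': 255.7799, 'cy': 189.1104, 'eye': [1.1715, -0.3599, 0.7225], 'rotation': [46.1194, -0.4334, 61.1198]}
top {'fovy': 57.464, 'cx': 256.119, 'cy': 192.9192, 'eye': [0.4317, -0.0404, 0.7747], 'rotation': [12.3031, 0.3196, -90.8197]}
```

View pics/scene0.png

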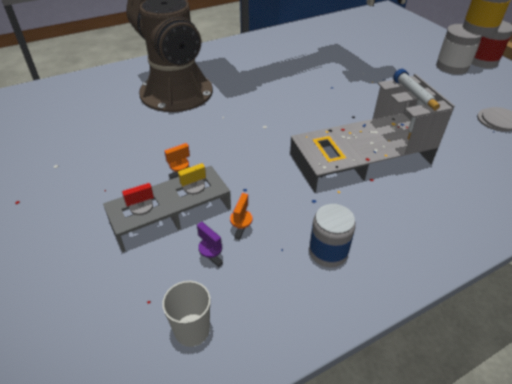

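View pics/top0.png

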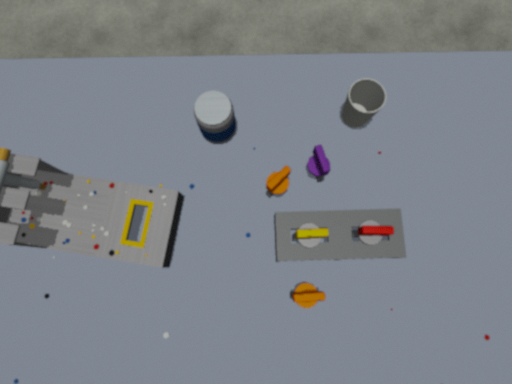

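Top view: the yellow key is at (312,234) and the red at (376,230), both in the rack. The oranges are at (279,181) and (309,296), the purple at (319,161). The slot's yellow frame is at (137,223) and the tin at (214,115). Only the yellow one in the rack is wanted. Next I cast rays and check a crop.

```bash
cat >> h.py <<'E'
def cam(c,pose=None):
    f=c["img"].shape[0]/2/np.tan(np.radians(c["fovy"]/2))
    if "eye" in c: return f,np.array(c["eye"]),R.from_euler("xyz",c["rotation"],degrees=True).as_matrix()
    H=np.array(c["hand_eye"]); T=R.from_euler("xyz",pose["eef_rot"],degrees=True).as_matrix()
    return f,T@H[:3,3]+np.array(pose["tcp_pos"]),T@H[:3,:3]
def cast(c,px,z,pose=None):
    f,e,M=cam(c,pose); px=np.atleast_2d(np.float64(px))
    d=np.c_[(px[:,0]-c["cx"])/f,-(px[:,1]-c["cy"])/f,-np.ones(len(px))]@M.T
    return e+d*((z-e[2])/d[:,2])[:,None]
def blobs(c,lo,hi,amin=30):
    m=cv2.inRange(cv2.cvtColor(c["img"],cv2.COLOR_BGR2HSV),np.array(lo),np.array(hi))
    cs,_=cv2.findContours(m,cv2.RETR_EXTERNAL,cv2.CHAIN_APPROX_NONE)
    return [k[:,0,:] for k in cs if cv2.contourArea(k)>amin]
def rect(P):
    (x,y),(w,h),a=cv2.minAreaRect(np.float32(P[:,:2]*1000))
    if w<h: w,h,a=h,w,a+90
    return np.round([x,y,w,h,(a+90)%180-90],1)
Y=((24,150,120),(34,255,255)); RED=((0,190,80),(5,255,255))
E
python3 - <<'E'
from h import *
for n in("top","scene"):
    c=optics.capture(n); f,e,M=cam(c); print(n,"look",-M[:,2])
    for nm,col in(("Y",Y),("R",RED)):
        for b in blobs(c,*col): print(nm,b.mean(0).round(),"z116",rect(cast(c,b,.116)),"z60",rect(cast(c,b,.06)))
    if n=="top": cv2.imwrite("pics/c1.png",cv2.resize(c["img"][190:280,260:420],None,fx=5,fy=5,interpolation=2))
E
```

```text
top look [ 0.21314003  0.00240103 -0.97701871]
Y [312. 233.] z116 [ 497.7 -142.6   57.3   15.6  -88. ] z60 [ 503.3 -151.3   62.2   16.9  -88. ]
Y [137. 223.] z116 [521.6 188.3  86.4  44.6 -10. ] z60 [529.2 207.8  93.7  48.4 -10. ]
R [377. 230.] z116 [ 499.7 -264.1   58.2   13.1   89.1] z60 [ 505.5 -283.1   63.1   14.3   89.1]
scene look [-0.62861032  0.35271532 -0.69313849]
Y [191. 170.] z116 [ 501.5 -145.7   55.3   16.8  -87.5] z60 [ 439.6 -125.9   60.4   18.3  -87.5]
R [138. 194.] z116 [ 519.2 -268.4   54.    41.1   87.1] z60 [ 459.  -259.9   59.    44.9   87.1]
```

View pics/c1.png

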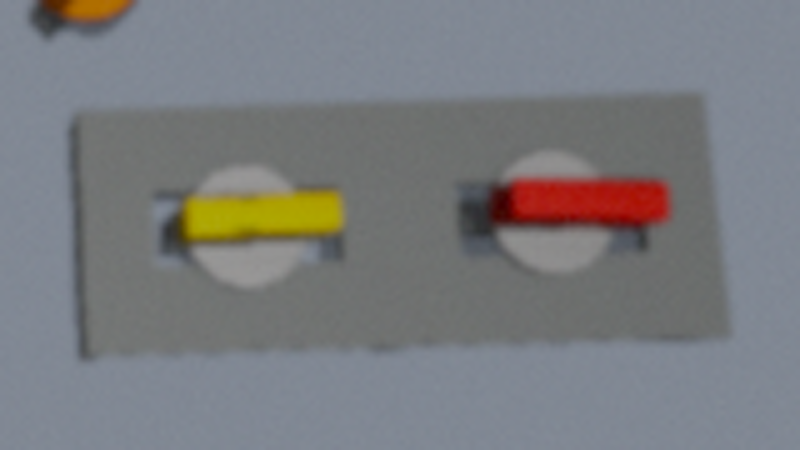

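The crop confirms it: the yellow-gripped key is in the rack's left slot (265,215) with its collar below. The frame measures about 94x48 mm and the keys are about 122 mm apart, which is consistent. Next I work out the reach.

```bash
cat >> h.py <<'E'
def go(p,yaw,s=None):
    s=s or r.get_state(); T=R.from_euler("xyz",s["eef_rot"],degrees=True)
    print("xyz",(T.inv().apply(np.array(p)-s["tcp_pos"])/.03).round(3),"rot",(T.inv()*R.from_euler("xyz",[180,0,yaw],degrees=True)).as_rotvec(degrees=True).round(2))
E
python3 - <<'E'
from h import *
go([.42,.15,.25],-60); go([.498,-.143,.25],-88.5)
E
```

```text
xyz [12.074 13.818 -0.785] rot [ 5.000e-02 -3.000e-02  4.396e+01]
xyz [17.271 22.486 -0.775] rot [ 4.000e-02 -4.000e-02  7.246e+01]
```

```bash
python3 -m crank '[{"xyz":[2,2,-0.8],"delta_rot":[0,0,8],"claw":0},{"xyz":[12.07,13.8,-0.78],"delta_rot":[0,0,44],"claw":0},{"xyz":[12.07,13.8,-0.78],"delta_rot":[0,0,44],"claw":0},{"xyz":[12.07,13.8,-0.78],"delta_rot":[0,0,44],"claw":0},{"xyz":[12.07,13.8,-0.78],"delta_rot":[0,0,44],"claw":0},{"xyz":[12.07,13.8,-0.78],"delta_rot":[0,0,44],"claw":0},{"xyz":[12.07,13.8,-0.78],"delta_rot":[0,0,44],"claw":0},{"xyz":[12.07,13.8,-0.78],"delta_rot":[0,0,44],"claw":0},{"xyz":[12.07,13.8,-0.78],"delta_rot":[0,0,44],"claw":0},{"xyz":[17.27,22.5,-0.78],"delta_rot":[0,0,72.5],"claw":0},{"xyz":[17.27,22.5,-0.78],"delta_rot":[0,0,72.5],"claw":0},{"xyz":[17.27,22.5,-0.78],"delta_rot":[0,0,72.5],"claw":0},{"xyz":[17.27,22.5,-0.78],"delta_rot":[0,0,72.5],"claw":0},{"xyz":[17.27,22.5,-0.78],"delta_rot":[0,0,72.5],"claw":0},{"xyz":[17.27,22.5,-0.78],"delta_rot":[0,0,72.5],"claw":0},{"xyz":[17.27,22.5,-0.78],"delta_rot":[0,0,72.5],"claw":0},{"xyz":[17.27,22.5,-0.78],"delta_rot":[0,0,72.5],"claw":0}]'
python3 - <<'E'
from h import *
s=r.get_state(); c=optics.capture("wrist"); cv2.imwrite("pics/w1.png",c["img"])
print({k:(v if k!="hand_eye" else np.round(v,3)) for k,v in c.items() if k!="img"})
for nm,col in(("Y",Y),("R",RED)):
    for b in blobs(c,*col): print(nm,b.mean(0).round(),"z116",rect(cast(c,b,.116,s)))
E
```

```text
time_s: 2.33
tcp_pos: [0.4978, -0.1422, 0.2501]
eef_rot: [-180.0, 0.0, -88.5]
contact_force: [-0.6, 0.6, -0.0]
gripper_width: 0.0872
gripper_force: 0.0
{'fovy': 61.15918527511001, 'cx': 257.1422124942033, 'cy': 191.5539032678344, 'hand_eye': array([[-0.001,  0.963,  0.269,  0.072],
       [ 1.   ,  0.001, -0.   , -0.001],
       [-0.   ,  0.269, -0.963, -0.157],
       [ 0.   ,  0.   ,  0.   ,  1.   ]])}
Y [257. 181.] z116 [ 499.5 -143.6   55.9   12.   -88.3]
R [256.  36.] z116 [ 502.6 -263.7   56.3   14.5   88.6]
```

View pics/w1.png

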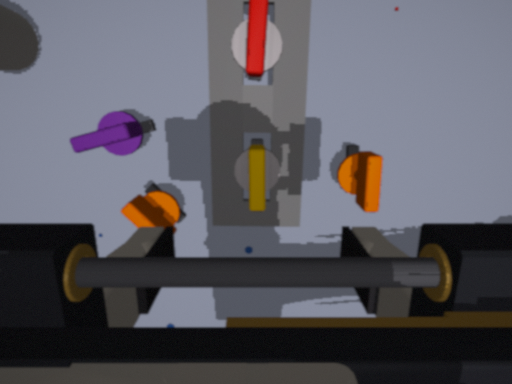

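The yellow key is centred at (257,178) between the fingers, and the red at (257,36) and the orange keys at the sides are clear of them. I descend, close and lift.

```bash
python3 -m crank '[{"xyz":[0.035,-0.035,2],"delta_rot":[0,0,0],"claw":0},{"xyz":[0.035,-0.035,3.5],"delta_rot":[0,0,0],"claw":0},{"xyz":[0.035,-0.035,4.6],"delta_rot":[0,0,0],"claw":0},{"xyz":[0.035,-0.035,5.2],"delta_rot":[0,0,0],"claw":0},{"xyz":[0.035,-0.035,5.6],"delta_rot":[0,0,0],"claw":0},{"xyz":[0.035,-0.035,5.6],"delta_rot":[0,0,0],"claw":0},{"xyz":[0.035,-0.035,5.6],"delta_rot":[0,0,0],"claw":1},{"xyz":[0.035,-0.035,5.6],"delta_rot":[0,0,0],"claw":1},{"xyz":[0.035,-0.035,5.6],"delta_rot":[0,0,0],"claw":1},{"xyz":[0.035,-0.035,5.6],"delta_rot":[0,0,0],"claw":1},{"xyz":[0.035,-0.035,5.6],"delta_rot":[0,0,0],"claw":1},{"xyz":[0.035,-0.035,5.6],"delta_rot":[0,0,0],"claw":1},{"xyz":[0.035,-0.035,5.6],"delta_rot":[0,0,0],"claw":1},{"xyz":[0.035,-0.035,5.6],"delta_rot":[0,0,0],"claw":1}]' 30
```

```text
time_s: 4.12
tcp_pos: [0.499, -0.1441, 0.0819]
eef_rot: [180.0, 0.0, -88.5]
contact_force: [-0.2, 0.2, 0.3]
gripper_width: 0.0159
gripper_force: 30.0
```

```bash
python3 -m crank '[{"xyz":[0,0,-0.4],"delta_rot":[0,0,0],"claw":1},{"xyz":[0,0,-1],"delta_rot":[0,0,0],"claw":1},{"xyz":[0,0,-1.8],"delta_rot":[0,0,0],"claw":1},{"xyz":[0,0,-2.6],"delta_rot":[0,0,0],"claw":1},{"xyz":[0,0,-3.3],"delta_rot":[0,0,0],"claw":1},{"xyz":[0,0,-3.3],"delta_rot":[0,0,0],"claw":1},{"xyz":[0,0,-3.3],"delta_rot":[0,0,0],"claw":1}]'
python3 - <<'E'
from h import *
s=r.get_state()
zt=s["tcp_pos"][2]+.034
c=optics.capture("wrist"); cv2.imwrite("pics/w2.png",c["img"])
for b in blobs(c,*Y): print("W",b.mean(0),rect(cast(c,b,zt,s)))
d=optics.capture("top")
for b in blobs(d,*Y): print("T",b.mean(0),rect(cast(d,b,zt)),rect(cast(d,b,.06)))
go([.529,.2075,.182],-10)
e=optics.capture("scene"); cv2.imwrite("pics/m2.png",np.hstack([c["img"],e["img"]])[::1,:][:, :])
cv2.imwrite("pics/m2.png",cv2.resize(np.vstack([c["img"][:,100:420],e["img"][60:300,60:380]]),None,fx=.95,fy=.95))
E
```

```text
time_s: 5.0
tcp_pos: [0.4985, -0.144, 0.1804]
eef_rot: [180.0, 0.0, -88.5]
contact_force: [-0.2, -0.6, -1.2]
gripper_width: 0.0157
gripper_force: 30.0
W [257.83064516 301.66935484] [ 499.1 -131.7   14.2   13.9    1.3]
W [257.4379085  234.22875817] [ 499.9 -163.6   19.8   14.5  -88.7]
xyz [-11.69   -1.32   -0.066] rot [  0.08   0.08 -78.54]
```

View pics/m2.png

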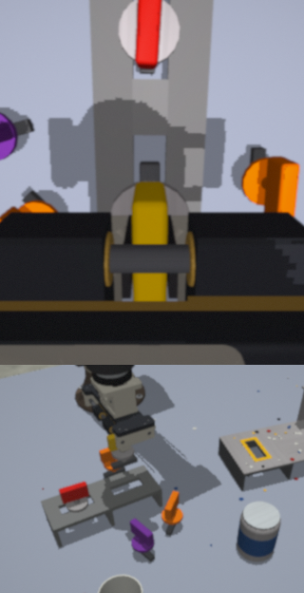

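The key is lifted, with its grip bar ahead at (150,240) in the composite, and the red key still hangs in the rack. I move to a spot short of the slot so the wrist camera sees the frame.

Run:
```python
from h import *
go([.450,.2215,.182],-10)
```

```text
xyz [-12.224   1.304  -0.062] rot [ 8.000e-02  7.000e-02 -7.854e+01]
```

```bash
python3 -m crank '[{"xyz":[-1,0.1,0],"delta_rot":[0,0,-6],"claw":1},{"xyz":[-2.5,0.3,0],"delta_rot":[0,0,-15],"claw":1},{"xyz":[-4,0.4,0],"delta_rot":[0,0,-25],"claw":1},{"xyz":[-5.5,0.6,0],"delta_rot":[0,0,-35],"claw":1},{"xyz":[-7,0.75,0],"delta_rot":[0,0,-45],"claw":1},{"xyz":[-8.5,0.9,0],"delta_rot":[0,0,-55],"claw":1},{"xyz":[-10,1.1,0],"delta_rot":[0,0,-65],"claw":1},{"xyz":[-11.4,1.2,0],"delta_rot":[0,0,-73],"claw":1},{"xyz":[-12.2,1.3,0],"delta_rot":[0,0,-78.5],"claw":1},{"xyz":[-12.2,1.3,0],"delta_rot":[0,0,-78.5],"claw":1},{"xyz":[-12.2,1.3,0],"delta_rot":[0,0,-78.5],"claw":1}]'
python3 - <<'E'
from h import *
s=r.get_state()
c=optics.capture("wrist"); cv2.imwrite("pics/w3.png",c["img"])
zt=s["tcp_pos"][2]+.034
for b in blobs(c,*Y): print("W",b.mean(0),rect(cast(c,b,zt,s)),rect(cast(c,b,.06,s)))
E
```

```text
time_s: 6.52
tcp_pos: [0.4504, 0.2203, 0.1804]
eef_rot: [179.9, 0.0, -10.1]
contact_force: [0.9, -0.1, -1.7]
gripper_width: 0.0156
gripper_force: 30.0
W [257.9379845  302.34883721] [439.7 223.   14.   13.9  79.8] [335.4 241.6  31.5  31.5  79.8]
W [257.34482759 234.37356322] [470.9 217.4  19.3  14.1 -10.2] [405.9 229.   43.6  31.7 -10.2]
W [250.48586118  62.14395887] [531.4 207.8  31.2  21.8 -10. ] [542.5 207.2  70.5  49.2 -10. ]
```

View pics/w3.png

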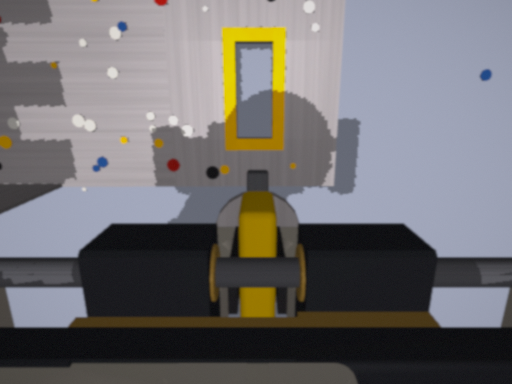

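The frame is fully visible at x 222–285, y 27–150, and its lower part is in shadow. I re-measure with a darker threshold, and the opening as well.

Run:
```python
from h import *
s=r.get_state()
c=optics.capture("wrist"); c["img"][165:]=0
for b in blobs(c,(20,120,60),(34,255,255),800): print("W",b.min(0),b.max(0),rect(cast(c,b,.06,s)))
go([.529,.2075,.182],-10)
```

```text
W [222  27] [285 150] [530.3 209.5  95.8  49.6 -10.2]
xyz [ 2.646 -0.051 -0.045] rot [ 0.03  0.02 -0.12]
```

```bash
python3 -m crank '[{"xyz":[1,-0.05,0],"delta_rot":[0,0,0],"claw":1},{"xyz":[2,-0.08,0],"delta_rot":[0,0,0],"claw":1},{"xyz":[2.68,-0.08,0],"delta_rot":[0,0,0],"claw":1},{"xyz":[2.68,-0.08,0],"delta_rot":[0,0,0],"claw":1},{"xyz":[2.68,-0.08,0],"delta_rot":[0,0,0],"claw":1},{"xyz":[2.68,-0.08,0.8],"delta_rot":[0,0,0],"claw":1},{"xyz":[2.68,-0.08,1.4],"delta_rot":[0,0,0],"claw":1},{"xyz":[2.68,-0.08,1.8],"delta_rot":[0,0,0],"claw":1},{"xyz":[2.68,-0.08,2.2],"delta_rot":[0,0,0],"claw":1},{"xyz":[2.68,-0.08,2.5],"delta_rot":[0,0,0],"claw":1},{"xyz":[2.68,-0.08,2.8],"delta_rot":[0,0,0],"claw":1},{"xyz":[2.68,-0.08,3.0],"delta_rot":[0,0,0],"claw":1},{"xyz":[2.68,-0.08,3.0],"delta_rot":[0,0,0],"claw":1}]'
python3 - <<'E'
from h import *
print(r.get_state()["tcp_pos"])
e=optics.capture("scene"); cv2.imwrite("pics/s4.png",cv2.resize(e["img"][60:220,240:470],None,fx=3,fy=3,interpolation=2))
E
```

```text
time_s: 8.25
tcp_pos: [0.5301, 0.2089, 0.0905]
eef_rot: [180.0, 0.0, -10.0]
contact_force: [-0.5, 0.8, -1.6]
gripper_width: 0.0162
gripper_force: 30.0
[0.53005766 0.2089114  0.09050154]
```

View pics/s4.png

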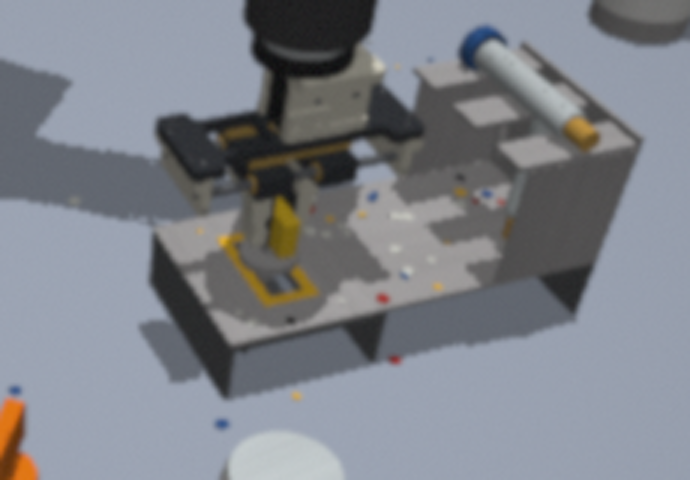

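The collar (268,262) is centred over the frame, the head is in the slot, and there is no contact force. I lower further, hold, then turn −90° in yaw, which is +90° about tool z.

```bash
python3 -m crank '[{"xyz":[0,0,0.12],"delta_rot":[0,0,0],"claw":1},{"xyz":[0,0,0.22],"delta_rot":[0,0,0],"claw":1},{"xyz":[0,0,0.22],"delta_rot":[0,0,0],"claw":1},{"xyz":[0,0,0.22],"delta_rot":[0,0,0],"claw":1},{"xyz":[0,0,0.22],"delta_rot":[0,0,0],"claw":1},{"xyz":[0,0,0.22],"delta_rot":[0,0,0],"claw":1}]'
python3 -c "
from h import *
s=r.get_state();print(s['tcp_pos'],s['contact_force'])"
```

```text
time_s: 9.05
tcp_pos: [0.5303, 0.2092, 0.0845]
eef_rot: [-180.0, -0.0, -10.0]
contact_force: [-0.5, 0.2, -1.7]
gripper_width: 0.0158
gripper_force: 30.0
[0.53030383 0.20916944 0.08445655] [-0.46335175  0.19344781 -1.70623438]
```

```bash
python3 -m crank '[{"xyz":[0,0,0],"delta_rot":[0,0,5],"claw":1},{"xyz":[0,0,0],"delta_rot":[0,0,13],"claw":1},{"xyz":[0,0,0],"delta_rot":[0,0,22],"claw":1},{"xyz":[0,0,0],"delta_rot":[0,0,31],"claw":1},{"xyz":[0,0,0],"delta_rot":[0,0,40],"claw":1},{"xyz":[0,0,0],"delta_rot":[0,0,49],"claw":1},{"xyz":[0,0,0],"delta_rot":[0,0,58],"claw":1},{"xyz":[0,0,0],"delta_rot":[0,0,67],"claw":1},{"xyz":[0,0,0],"delta_rot":[0,0,76],"claw":1},{"xyz":[0,0,0],"delta_rot":[0,0,85],"claw":1},{"xyz":[0,0,0],"delta_rot":[0,0,90],"claw":1},{"xyz":[0,0,0],"delta_rot":[0,0,90],"claw":1},{"xyz":[0,0,0.05],"delta_rot":[0,0,90],"claw":1},{"xyz":[0,0,0.08],"delta_rot":[0,0,90],"claw":1},{"xyz":[0,0,0.08],"delta_rot":[0,0,90],"claw":1}]'
```

```text
time_s: 10.92
tcp_pos: [0.5303, 0.2091, 0.082]
eef_rot: [-180.0, 0.0, -100.0]
contact_force: [-0.9, -0.1, -0.3]
gripper_width: 0.0159
gripper_force: 30.0
```

The weight has come off the wrist, so the collar is on the plate. I release and retreat.

```bash
python3 -m crank '[{"xyz":[0,0,0.01],"delta_rot":[0,0,0],"claw":1},{"xyz":[0,0,0.01],"delta_rot":[0,0,0],"claw":0},{"xyz":[0,0,0.01],"delta_rot":[0,0,0],"claw":0},{"xyz":[0,0,0.01],"delta_rot":[0,0,0],"claw":0},{"xyz":[0,0,0.01],"delta_rot":[0,0,0],"claw":0},{"xyz":[0,0,0.01],"delta_rot":[0,0,0],"claw":0},{"xyz":[0,0,0.01],"delta_rot":[0,0,0],"claw":0},{"xyz":[0,0,-0.5],"delta_rot":[0,0,0],"claw":0},{"xyz":[0,0,-1.5],"delta_rot":[0,0,0],"claw":0},{"xyz":[0,0,-3],"delta_rot":[0,0,0],"claw":0},{"xyz":[0,0,-4.7],"delta_rot":[0,0,0],"claw":0},{"xyz":[0,0,-6],"delta_rot":[0,0,0],"claw":0},{"xyz":[0,0,-6],"delta_rot":[0,0,0],"claw":0},{"xyz":[0,0,-6],"delta_rot":[0,0,0],"claw":0}]'
python3 - <<'E'
from h import *
s=r.get_state(); c=optics.capture("wrist")
for b in blobs(c,(20,120,60),(34,255,255)): print("W",b.mean(0).round(),rect(cast(c,b,.116,s)),rect(cast(c,b,.06,s)))
e=optics.capture("scene"); 
cv2.imwrite("pics/f5.png",np.hstack([cv2.resize(c["img"],(400,300)),cv2.resize(e["img"],(400,300))]))
E
```

```text
time_s: 12.68
tcp_pos: [0.5299, 0.209, 0.2623]
eef_rot: [-180.0, 0.0, -100.0]
contact_force: [-0.6, -0.2, -0.8]
gripper_width: 0.0881
gripper_force: 0.0
W [446. 278.] [353.8 348.7  53.3  10.4  88.6] [323.4 387.6  63.1  12.3  88.6]
W [ 69. 274.] [741.4 275.   62.   12.8  70.3] [782.7 300.3  73.4  15.2  70.3]
W [257. 169.] [530.2 207.8  80.2  61.8 -10.1] [532.4 220.7  95.1  73.2 -10.1]
```

View pics/f5.png

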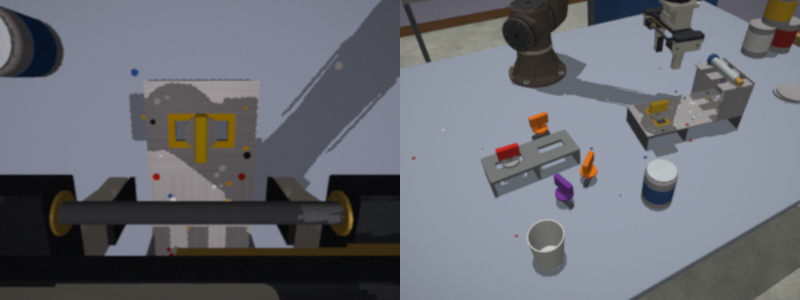

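The yellow key stands upright across the frame, its grip at (200,138) in the wrist view. The red key and the tin are where they were, and the gripper is clear, so I hand in.

```bash
python3 -c "
from plant import job
print(job.close_job())"
```

```text
the job is handed in; nothing more can be done
None
```

I locked the yellow key in the mount's slot with its T-head across it and let go, left the red key and the tin where they were, and handed the job in at about 12.7 s; the hand-in returned no verdict.

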